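Line up the laundry bottles by height

TASK

Stand the four laundry bottles on the row of black mats in order of height, one centred on each mat, with the shortest on the mat next to the blue dosing cup and the tallest at the far end. Do not knock any bottle over, and leave the jar of clothes pegs standing where it is.

Things in the scene. Friction and masses are not known exactly. Their poses are not given: they have to be found in the camera images.
- purple_bottle: Purple bottle with a yellow band and yellow cap, the shortest. Loose; round body 64 mm across; 115 mm tall in all, about 200 g (varies). On top a round screw cap, 40 mm across and 42 mm high (its top is 115 mm above the origin), a good place to grip from above. Origin: centre of the underside; z up along the bottle's axis.
- white_bottle: White bottle with pink panels and a red cap, second shortest. Loose; square body 56 x 56 mm; 140 mm tall in all, about 250 g (varies). On top a round screw cap, 40 mm across and 42 mm high (its top is 140 mm above the origin), a good place to grip from above. Origin: centre of the underside; z up along the bottle's axis.
- teal_bottle: Teal bottle with a white paper band and teal cap, third shortest. Loose; round body 66 mm across; 165 mm tall in all, about 320 g (varies). On top a round screw cap, 40 mm across and 42 mm high (its top is 165 mm above the origin), a good place to grip from above. Origin: centre of the underside; z up along the bottle's axis.
- green_bottle: Light green bottle with white panels and a white cap, the tallest. Loose; square body 58 x 58 mm; 190 mm tall in all, about 400 g (varies). On top a round screw cap, 40 mm across and 42 mm high (its top is 190 mm above the origin), a good place to grip from above. Origin: centre of the underside; z up along the bottle's axis.
- mat_a: One of four alike black round rubber mats, 92 mm across, 3 mm thick, fixed flat on the wooden board. Its letter says nothing about its place in the row. Origin: centre of its underside, 12 mm above the worktop; the mat's top, on which a bottle stands, is 3 mm above the origin (15 mm above the worktop).
- mat_b: One of four alike black round rubber mats, 92 mm across, 3 mm thick, fixed flat on the wooden board. Its letter says nothing about its place in the row. Origin: centre of its underside, 12 mm above the worktop; the mat's top, on which a bottle stands, is 3 mm above the origin (15 mm above the worktop).
- mat_c: One of four alike black round rubber mats, 92 mm across, 3 mm thick, fixed flat on the wooden board. Its letter says nothing about its place in the row. Origin: centre of its underside, 12 mm above the worktop; the mat's top, on which a bottle stands, is 3 mm above the origin (15 mm above the worktop).
- mat_d: One of four alike black round rubber mats, 92 mm across, 3 mm thick, fixed flat on the wooden board. Its letter says nothing about its place in the row. Origin: centre of its underside, 12 mm above the worktop; the mat's top, on which a bottle stands, is 3 mm above the origin (15 mm above the worktop).
- blue_cup: Blue dosing cup, upside down, 62 mm across, 46 mm high, fixed on the 12 mm thick wooden board at one end of the row of mats, left or right (a white soap dish is at the other end). The four mats lie in one straight line from it, 105 mm from centre to centre, the nearest mat's centre 105 mm from the cup's. Origin: centre of its underside, 12 mm above the worktop.
- peg_jar: Round glass jar with wooden clothes pegs inside and a cork lid, 68 mm across, 95 mm tall, about 450 g, loose. It stands among the bottles at the start, not part of the row, to be left alone. Origin: centre of its underside.

How it is judged:
By the outcome, as a careful person would: the job done as asked, in the order asked, and still so for the second after the job is handed in, with the robot touching nothing.
It also fails if it takes over 96 s, if anything falls off the work surface, if the arm or the gripper's body presses on something with over 40 N, if the wrist force passes 120 N, or if a joint passes its speed limit or range.

ROBOT

A 7-joint arm with a two-finger parallel gripper is mounted at the origin on the work surface. World frame = base frame: x ahead of the robot, y to its left, z up, the work surface at z = 0. Lengths are in m, angles in rad, forces in N, time in s.
With the tool pointing down it reaches from about 0.35 to 0.9 m from the base axis. Payload 19.9 kg.
Tool frame: the origin (TCP) lies midway between the tips of the shut fingers; the grasp point (between the pads) lies 19 mm behind it; z points along the fingers, y is the line along which they close (so a half turn about z gives the same grasp; the last joint's range is limited). The gripper opens to 85 mm and grips with 20 to 120 N. Pads are 22 mm wide; open, the fingers measure 114 mm over their backs; the gripper's body (76 mm by 85 mm) begins 54 mm behind the grasp point. The pads swing forward as they close: fully open they stand 13 mm farther back than shut.
Start: joints at [-1.234, 0.417, -0.01, 1.614, 0.005, 1.111, -0.053], TCP at [0.231, 0.581, 0.231] pointing down, gripper open.
Joint ranges: [-2.81, 2.81], [-0.39, 2.02], [-1.27, 1.25], [0.06, 2.57], [-1.19, 4.33], [0.19, 2], [-2.82, 2.82]. Speed limits (rad/s): [1.89, 1.89, 2.39, 2.39, 3.01, 3.01, 3.01].

INTERFACE

Orientations are given as a unit quaternion [w, x, y, z].
In Python, from bench import env gives the robot as it stands. The module is installed in compiled form; this text tells all that it offers.
- The arm moves only by the shell command python3 -m pendant 'ROWS' [OPENING] [FORCE]. ROWS is JSON, a list of rows, each an object of numbers: "tx", "ty", "tz": the shift along the tool's x, y, z in mm; "yaw": the turn about the tool's z in degrees. In form: [{"tx": .., "ty": .., "tz": .., "yaw": ..}, ...]. A call has exactly 5 rows; each row is the pose to reach, as a shift and turn from the pose commanded when the call began, along the tool's axes at that moment; what a row does not reach only later rows make up. A row lasts 1/8 s, in which the tool goes at most 62.5 mm and 10.7 degrees, less where a joint would pass 70% of its speed; a pose out of reach is approached as far as the arm can. A call with a gripper value outside its range is refused whole. OPENING is the finger opening in mm, from 0 to 85.4, set as the call begins (- or left out, the last holds). The fingers move at their own pace and stop on an object; FORCE is the grip in N (left out, the last holds). Time passes only in rows, so rows that repeat a pose let the fingers close, or fill a call up. It gives the time, the measured TCP pose, the force, the opening and the grip force at its end, in the units of the state.
- env.sense(): the state, without advancing time (a new reading comes with each control period).
- env.snapshot(name): name is "side" or "top"; returns a dict with "image" (420x560x3 uint8, red, green, blue), "depth" (420x560 float32, m along the optical axis (not along the pixel's ray), 0 where there is no reading), "mtx" (3x3 intrinsics, pixels), "xyz" and "orientation" of the camera in the world. Camera axes: x right, y down, z forward; pixel columns grow to the right and rows downward; lengths in m; the calibration is good to about 2 mm. A picture is of the moment at which its call begins.
- env.finish_job(): hands the job in; it is judged then, once.
Trained networks look in a picture, given as the dict that the camera call returned (one of the last four; its "shot" number tells which), for a name from the list of things; names that differ only in an ending like _2 or _b are one class to them, and where a whole thing is asked for, a point or a joint stands for the part that bears it (a point fixed in the world has none). Each returns a list of dicts, best first, with "confidence" (0 to 1); they miss things now and then, are a little off and sometimes report something else, mostly with a low value. They report only what shows in the picture. A call takes as long as a camera call.
- env.search_frame(picture, name): "bbox" ([centre column, centre row, width, height] in pixels, round what is visible of it).
- env.trace(picture, name): "pixels" (420x560 bool, what is visible of it) and "bbox" ([centre column, centre row, width, height] in pixels, round what is visible of it).
- env.mark_of(picture, name): "point" ([column, row] in pixels: a listed point, or the origin of a listed thing).
The state is a dict: "clock": time; "joint_positions": joint angles; "joint_vel": joint speeds; "joint_torque": joint torques, N m; "tool_pos": TCP position; "orientation": TCP orientation; "force": force on the tool from outside, world axes, zero at the start; "ft_torque": the same for the moment, N m; "finger_gap": opening from 0.0 (shut) to 1.0 (fully open); "finger_force": force on a finger pad.
Only numpy, scipy, OpenCV 4.12 (cv2) and the standard library are available. Lean on these libraries where they do the work, as an engineer would, in place of code of your own. Each camera call takes 0.05 s, during which the arm holds its last target. There are 200 camera calls.

## Working session

There is one attempt and no reset: what is moved stays moved. The work goes in short steps, Python scripts to look and compute and a shell command to move; the robot and the scene stay as the last step left them, time stands still between calls to the robot, and variables do not carry over. Pictures are saved under pics/ and viewed, at most 14 in all, crops included, and the job is handed in when it is done.

```bash
mkdir -p pics; cat > h.py <<'E'
import numpy as np, cv2
from scipy.spatial.transform import Rotation as R
from bench import env
def rot(q): return R.from_quat([q[1],q[2],q[3],q[0]])
def cloud(p):
    d=p["depth"];v,u=np.indices(d.shape);K=np.array(p["mtx"])
    c=np.stack([(u-K[0,2])/K[0,0]*d,(v-K[1,2])/K[1,1]*d,d],-1)
    return rot(p["orientation"]).apply(c.reshape(-1,3)).reshape(c.shape)+np.array(p["xyz"])
def save(p,n): cv2.imwrite("pics/"+n,p["image"][:,:,::-1])
E
python3 - <<'E'
from h import *
s=env.sense();print(s["tool_pos"],s["orientation"],s["clock"])
for n in("top","side"):
    p=env.snapshot(n);save(p,n+"0.png");c=cloud(p)
    print(n,p["xyz"],rot(p["orientation"]).as_matrix().round(2).tolist())
    for o in["purple_bottle","white_bottle","teal_bottle","green_bottle","mat_a","blue_cup","peg_jar"]:
        for t in env.trace(p,o)[:5]:
            m=t["pixels"]&(p["depth"]>0);q=c[m]
            if len(q)==0: continue
            z=np.percentile(q[:,2],98);w=q[q[:,2]>z-.008]
            print(o,round(t["confidence"],2),np.round(t["bbox"]),"ztop",z.round(3),"topc",((w.min(0)+w.max(0))/2).round(3)[:2],"all",((np.percentile(q,2,0)+np.percentile(q,98,0))/2).round(3))
E
```

```text
[0.23101987 0.58035191 0.2306419 ] [-7.45920936e-05  1.88283381e-01  9.82114540e-01 -6.26219177e-04] 0.0
top [0.44937976 0.00272752 1.0021723 ] [[0.0, -0.99, 0.11], [-1.0, 0.0, 0.01], [-0.01, -0.11, -0.99]]
purple_bottle 0.71 [211. 252.  32.  32.] ztop 0.116 topc [0.465 0.146] all [0.465 0.141 0.067]
purple_bottle 0.57 [354. 164.  45.  43.] ztop 0.018 topc [ 0.649 -0.149] all [ 0.648 -0.15   0.014]
white_bottle 0.69 [292. 255.  33.  30.] ztop 0.142 topc [ 0.461 -0.012] all [ 0.46  -0.012  0.104]
teal_bottle 0.88 [356. 261.  41.  36.] ztop 0.167 topc [ 0.451 -0.138] all [ 0.452 -0.135  0.099]
teal_bottle 0.64 [154. 162.  34.  33.] ztop 0.06 topc [0.657 0.269] all [0.654 0.267 0.036]
green_bottle 0.75 [441. 252.  60.  42.] ztop 0.191 topc [ 0.466 -0.29 ] all [ 0.466 -0.281  0.107]
mat_a 0.97 [255. 161.  40.  46.] ztop 0.018 topc [0.653 0.06 ] all [0.653 0.06  0.014]
mat_a 0.84 [206. 163.  40.  42.] ztop 0.018 topc [0.654 0.165] all [0.654 0.165 0.014]
mat_a 0.77 [307. 164.  42.  40.] ztop 0.018 topc [ 0.651 -0.046] all [ 0.65  -0.045  0.014]
mat_a 0.61 [355. 164.  47.  40.] ztop 0.018 
[... 1131 characters left out ...]
 44.  22.] ztop 0.016 topc [0.654 0.059] all [0.654 0.058 0.014]
mat_a 0.8 [281. 180.  44.  25.] ztop 0.016 topc [0.656 0.163] all [0.656 0.162 0.014]
mat_a 0.8 [375. 263.  59.  37.] ztop 0.016 topc [ 0.65  -0.149] all [ 0.651 -0.151  0.014]
mat_a 0.72 [337. 231.  49.  30.] ztop 0.016 topc [ 0.651 -0.046] all [ 0.651 -0.047  0.014]
blue_cup 0.63 [256. 154.  29.  29.] ztop 0.058 topc [0.658 0.266] all [0.655 0.262 0.036]
blue_cup 0.34 [275. 273.  54. 107.] ztop 0.165 topc [ 0.452 -0.14 ] all [ 0.448 -0.149  0.083]
peg_jar 0.83 [184. 168.  32.  54.] ztop 0.095 topc [0.479 0.288] all [0.475 0.282 0.05 ]
peg_jar 0.48 [244. 230.  37.  76.] ztop 0.14 topc [ 0.457 -0.062] all [ 0.457 -0.019  0.074]
```

View pics/top0.png

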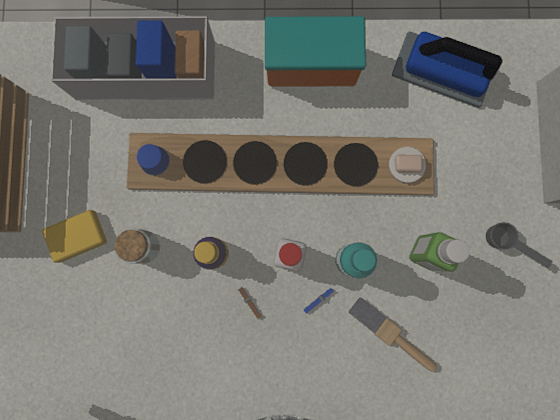

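View pics/side0.png

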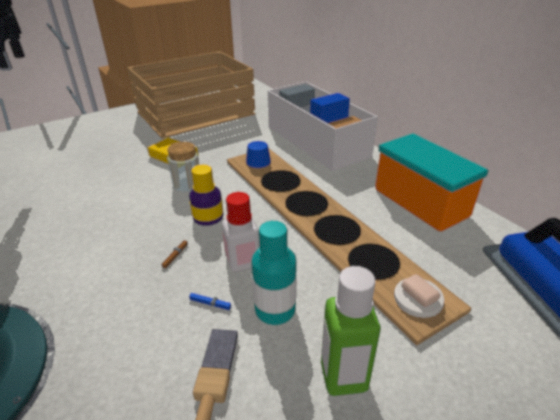

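The top view shows the blue cup at the left (153,159), with the mats running right from it at (205,162), (255,163), (306,164) and (356,164). The purple, white, teal and green bottles stand in that order at (210,253), (290,254), (357,260) and (440,252), and the jar is at (133,246). The side view agrees.

I'll go to purple first, turning so the fingers close along world x.

```bash
python3 -m pendant '[{"tx":-42,"ty":-35,"tz":0,"yaw":10},{"tx":-84,"ty":-70,"tz":0,"yaw":20},{"tx":-126,"ty":-105,"tz":0,"yaw":30},{"tx":-168,"ty":-140,"tz":0,"yaw":40},{"tx":-210,"ty":-175,"tz":0,"yaw":50}]' 65 60
cat > d.py <<'E'
import sys
from h import *
s=env.sense();M=rot(s["orientation"]);a=M.as_matrix()
t=np.array([float(v) for v in sys.argv[1:4]])
print("clock",s["clock"],"pos",s["tool_pos"].round(4) if hasattr(s["tool_pos"],"round") else s["tool_pos"],"gap",s["finger_gap"],"ff",s["finger_force"],"F",np.round(s["force"],1))
print("mm",(M.inv().apply(t-np.array(s["tool_pos"]))*1000).round(1),"yaw_to_x",np.degrees(np.arctan2(a[1,1],a[0,1])).round(2), "zax",a[:,2].round(3))
E
python3 d.py .465 .1445 .16
```

```text
clock: 1.42
tool_pos: [0.3622, 0.3389, 0.2315]
orientation: [-0.0, 0.588, 0.809, 0.0]
force: [0.3, 0.5, 0.4]
finger_gap: 0.762
finger_force: 0.0
clock 1.425 pos [0.3622 0.3389 0.2315] gap 0.7615737580126619 ff 0.0 F [0.3 0.5 0.4]
mm [-216.7   37.8   71.5] yaw_to_x 17.97 zax [ 0.     0.001 -1.   ]
```

```bash
python3 -m pendant '[{"tx":-48,"ty":9,"tz":5,"yaw":9},{"tx":-100,"ty":18,"tz":20,"yaw":18},{"tx":-155,"ty":27,"tz":40,"yaw":18},{"tx":-200,"ty":35,"tz":60,"yaw":18},{"tx":-217,"ty":38,"tz":72,"yaw":18}]'
python3 d.py .465 .1445 .074
```

```text
clock: 2.05
tool_pos: [0.4665, 0.1437, 0.1587]
orientation: [0.0, 0.706, 0.708, -0.0]
force: [-0.4, 0.5, -0.2]
finger_gap: 0.763
finger_force: 0.0
clock 2.05 pos [0.4665 0.1437 0.1587] gap 0.7626511755444615 ff 0.0 F [-0.4  0.5 -0.2]
mm [ 0.9 -1.5 84.7] yaw_to_x 0.12 zax [ 0.    -0.001 -1.   ]
```

Now tool x points along world +y, tool y along world +x and z down.

```bash
python3 -m pendant '[{"tx":1,"ty":-1,"tz":25},{"tx":1,"ty":-1,"tz":50},{"tx":1,"ty":-1,"tz":70},{"tx":1,"ty":-1,"tz":82},{"tx":1,"ty":-1,"tz":84}]'
python3 -m pendant '[{"tz":0},{"tz":0},{"tz":0},{"tz":0},{"tz":0}]' 30 60
python3 -m pendant '[{"tz":0},{"tz":-10},{"tz":-25},{"tz":-45},{"tz":-55}]'
python3 d.py .654 .164 .13; python3 - <<'E'
from h import *
save(env.snapshot("side"),"s1.png")
E
```

```text
clock 2.05 pos [0.4665 0.1437 0.1587] gap 0.7626511755444615 ff 0.0 F [-0.4  0.5 -0.2]
mm [ 19.9 187.5  28.7] yaw_to_x 0.12 zax [ 0.    -0.001 -1.   ]validation failed for argument at $[0]...
validation failed for argument at $[0]...
validation failed for argument at $[0]...
```

View pics/s1.png

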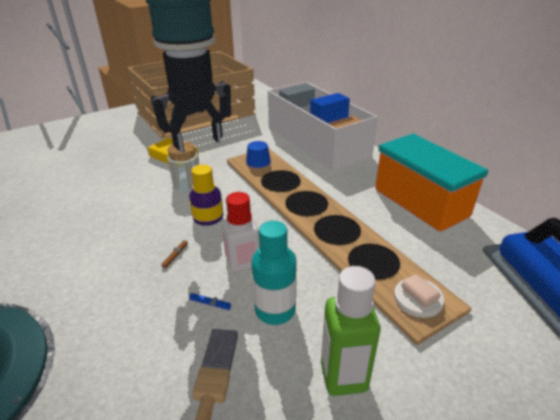

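The gripper is over the purple bottle, with its tips at about (180–220,140) and the cap at (203,177). The three moves were refused because every row needs all four keys. I'll resend them.

```bash
python3 -m pendant '[{"tx":1,"ty":-1,"tz":25,"yaw":0},{"tx":1,"ty":-1,"tz":50,"yaw":0},{"tx":1,"ty":-1,"tz":70,"yaw":0},{"tx":1,"ty":-1,"tz":82,"yaw":0},{"tx":1,"ty":-1,"tz":84,"yaw":0}]'
python3 -m pendant '[{"tx":0,"ty":0,"tz":0,"yaw":0},{"tx":0,"ty":0,"tz":0,"yaw":0},{"tx":0,"ty":0,"tz":0,"yaw":0},{"tx":0,"ty":0,"tz":0,"yaw":0},{"tx":0,"ty":0,"tz":0,"yaw":0}]' 30 60
python3 d.py .465 .1445 .074
```

```text
clock: 2.72
tool_pos: [0.4645, 0.1474, 0.0751]
orientation: [-0.0, 0.705, 0.709, -0.0]
force: [0.7, 0.6, 0.2]
finger_gap: 0.76
finger_force: 0.0
clock: 3.35
tool_pos: [0.4652, 0.1475, 0.0761]
orientation: [0.0, 0.705, 0.709, 0.001]
force: [-0.1, 0.3, 6.9]
finger_gap: 0.454
finger_force: 59.6
clock 3.35 pos [0.4652 0.1475 0.0761] gap 0.45400436393187754 ff 59.611178040504456 F [-0.1  0.3  6.9]
mm [-3.  -0.2  2.1] yaw_to_x 0.29 zax [ 0.001  0.001 -1.   ]
```

```bash
python3 -m pendant '[{"tx":0,"ty":0,"tz":-8,"yaw":0},{"tx":0,"ty":0,"tz":-25,"yaw":0},{"tx":2,"ty":20,"tz":-45,"yaw":0},{"tx":5,"ty":50,"tz":-50,"yaw":0},{"tx":8,"ty":80,"tz":-50,"yaw":0}]'
python3 -m pendant '[{"tx":3,"ty":35,"tz":0,"yaw":0},{"tx":6,"ty":70,"tz":0,"yaw":0},{"tx":10,"ty":98,"tz":0,"yaw":0},{"tx":12,"ty":109,"tz":0,"yaw":0},{"tx":12,"ty":109,"tz":0,"yaw":0}]'
python3 -m pendant '[{"tx":0,"ty":0,"tz":0,"yaw":0},{"tx":0,"ty":0,"tz":0,"yaw":0},{"tx":0,"ty":0,"tz":8,"yaw":0},{"tx":0,"ty":0,"tz":16,"yaw":0},{"tx":0,"ty":0,"tz":20,"yaw":0}]'
python3 d.py .654 .167 .092
```

```text
clock: 3.98
tool_pos: [0.5459, 0.1561, 0.1273]
orientation: [0.0, 0.705, 0.709, 0.001]
force: [-0.3, 0.1, -2.6]
finger_gap: 0.456
finger_force: 60.9
clock: 4.6
tool_pos: [0.6535, 0.1683, 0.1257]
orientation: [0.0, 0.705, 0.709, -0.0]
force: [-0.9, 0.6, -2.4]
finger_gap: 0.459
finger_force: 61.0
clock: 5.22
tool_pos: [0.6532, 0.1682, 0.1043]
orientation: [-0.0, 0.705, 0.709, -0.001]
force: [-0.3, 0.2, -2.3]
finger_gap: 0.457
finger_force: 61.0
clock 5.225 pos [0.6532 0.1682 0.1043] gap 0.4574906283686843 ff 61.00957274436951 F [-0.3  0.2 -2.3]
mm [-1.2  0.8 12.3] yaw_to_x 0.3 zax [-0.001 -0.    -1.   ]
```

```bash
python3 -m pendant '[{"tx":-1,"ty":1,"tz":4,"yaw":0},{"tx":-1,"ty":1,"tz":8,"yaw":0},{"tx":-1,"ty":1,"tz":11,"yaw":0},{"tx":-1,"ty":1,"tz":12,"yaw":0},{"tx":-1,"ty":1,"tz":12,"yaw":0}]'
```

```text
clock: 5.85
tool_pos: [0.6546, 0.1673, 0.0933]
orientation: [0.0, 0.705, 0.709, -0.0]
force: [-0.8, -0.5, -3.1]
finger_gap: 0.451
finger_force: 61.0
```

```bash
python3 -m pendant '[{"tx":0,"ty":0,"tz":1,"yaw":0},{"tx":0,"ty":0,"tz":2,"yaw":0},{"tx":0,"ty":0,"tz":2,"yaw":0},{"tx":0,"ty":0,"tz":2,"yaw":0},{"tx":0,"ty":0,"tz":2,"yaw":0}]'
```

```text
clock: 6.48
tool_pos: [0.6546, 0.1673, 0.0913]
orientation: [0.0, 0.705, 0.709, -0.0]
force: [-0.3, -0.8, -3.4]
finger_gap: 0.455
finger_force: 61.2
```

```bash
python3 -m pendant '[{"tx":0,"ty":0,"tz":1,"yaw":0},{"tx":0,"ty":0,"tz":2,"yaw":0},{"tx":0,"ty":0,"tz":2,"yaw":0},{"tx":0,"ty":0,"tz":2,"yaw":0},{"tx":0,"ty":0,"tz":2,"yaw":0}]'
```

```text
clock: 7.1
tool_pos: [0.655, 0.1673, 0.091]
orientation: [0.0, 0.705, 0.709, 0.001]
force: [-6.7, -1.7, 21.9]
finger_gap: 0.452
finger_force: 63.6
```

```bash
python3 -m pendant '[{"tx":0,"ty":0,"tz":-1,"yaw":0},{"tx":0,"ty":0,"tz":-1,"yaw":0},{"tx":0,"ty":0,"tz":-1,"yaw":0},{"tx":0,"ty":0,"tz":-1,"yaw":0},{"tx":0,"ty":0,"tz":-1,"yaw":0}]' 65
python3 -m pendant '[{"tx":0,"ty":0,"tz":-15,"yaw":0},{"tx":0,"ty":0,"tz":-35,"yaw":0},{"tx":0,"ty":0,"tz":-60,"yaw":0},{"tx":0,"ty":0,"tz":-85,"yaw":0},{"tx":0,"ty":0,"tz":-95,"yaw":0}]'
python3 d.py .4605 -.012 .18
```

```text
clock: 7.72
tool_pos: [0.6546, 0.1673, 0.0902]
orientation: [0.0, 0.705, 0.709, -0.0]
force: [-0.1, 0.2, -0.5]
finger_gap: 0.761
finger_force: 0.0
clock: 8.35
tool_pos: [0.6554, 0.1674, 0.1881]
orientation: [0.001, 0.705, 0.709, 0.001]
force: [0.5, -0.1, 0.7]
finger_gap: 0.763
finger_force: 0.0
clock 8.35 pos [0.6554 0.1674 0.1881] gap 0.7630655543006662 ff 0.0 F [ 0.5 -0.1  0.7]
mm [-178.4 -195.8    7.4] yaw_to_x 0.29 zax [ 0.003  0.001 -1.   ]
```

```bash
python3 -m pendant '[{"tx":-25,"ty":-28,"tz":0,"yaw":0},{"tx":-62,"ty":-68,"tz":0,"yaw":0},{"tx":-100,"ty":-109,"tz":2,"yaw":0},{"tx":-138,"ty":-150,"tz":4,"yaw":0},{"tx":-168,"ty":-184,"tz":7,"yaw":0}]'
python3 -m pendant '[{"tx":-11,"ty":-11,"tz":0,"yaw":0},{"tx":-11,"ty":-11,"tz":0,"yaw":0},{"tx":-11,"ty":-11,"tz":0,"yaw":0},{"tx":-11,"ty":-11,"tz":0,"yaw":0},{"tx":-11,"ty":-11,"tz":0,"yaw":0}]'
python3 d.py .4605 -.012 .102
python3 - <<'E'
from h import *
p=env.snapshot("top");c=cloud(p);save(p,"t2.png")
for o in["purple_bottle","teal_bottle","green_bottle","peg_jar"]:
    t=env.trace(p,o)[0];q=c[t["pixels"]&(p["depth"]>0)];z=np.percentile(q[:,2],98);w=q[q[:,2]>z-.006]
    print(o,round(t["confidence"],2),z.round(3),((w.min(0)+w.max(0))/2).round(4)[:2],w.mean(0).round(4),np.ptp(w,0).round(3))
E
```

```text
clock: 8.98
tool_pos: [0.4699, -0.003, 0.1785]
orientation: [-0.0, 0.706, 0.709, 0.0]
force: [1.2, -0.7, 0.4]
finger_gap: 0.762
finger_force: 0.0
clock: 9.6
tool_pos: [0.4608, -0.0123, 0.1782]
orientation: [0.0, 0.705, 0.709, -0.0]
force: [-0.6, 0.1, 0.6]
finger_gap: 0.762
finger_force: 0.0
clock 9.6 pos [ 0.4608 -0.0123  0.1782] gap 0.7624732698035989 ff 0.0 F [-0.6  0.1  0.6]
mm [ 0.4 -0.3 76.2] yaw_to_x 0.33 zax [-0. -0. -1.]
purple_bottle 0.71 0.131 [0.6546 0.1656] [0.6536 0.1649 0.129 ] [0.039 0.04  0.008]
teal_bottle 0.75 0.167 [ 0.4506 -0.143 ] [ 0.4502 -0.1421  0.164 ] [0.038 0.028 0.007]
green_bottle 0.73 0.191 [ 0.4657 -0.2903] [ 0.4657 -0.2899  0.189 ] [0.037 0.039 0.008]
peg_jar 0.88 0.097 [0.4775 0.2892] [0.4777 0.2889 0.0943] [0.058 0.058 0.008]
```

View pics/t2.png

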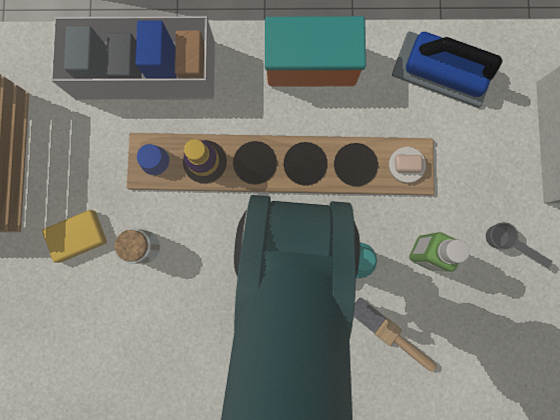

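Purple stands upright on the mat beside the cup, at (200,158). Its cap reads (0.654, 0.165) against the mat's (0.654, 0.164). The arm is over white, so I'll grasp it.

```bash
python3 -m pendant '[{"tx":0,"ty":0,"tz":20,"yaw":0},{"tx":0,"ty":0,"tz":45,"yaw":0},{"tx":0,"ty":0,"tz":65,"yaw":0},{"tx":0,"ty":0,"tz":75,"yaw":0},{"tx":0,"ty":0,"tz":75,"yaw":0}]'
python3 -m pendant '[{"tx":0,"ty":0,"tz":0,"yaw":0},{"tx":0,"ty":0,"tz":0,"yaw":0},{"tx":0,"ty":0,"tz":0,"yaw":0},{"tx":0,"ty":0,"tz":0,"yaw":0},{"tx":0,"ty":0,"tz":0,"yaw":0}]' 30 60
python3 -m pendant '[{"tx":0,"ty":0,"tz":-8,"yaw":0},{"tx":0,"ty":0,"tz":-25,"yaw":0},{"tx":8,"ty":20,"tz":-45,"yaw":0},{"tx":19,"ty":50,"tz":-50,"yaw":0},{"tx":30,"ty":80,"tz":-50,"yaw":0}]'
python3 d.py .653 .059 .118
```

```text
clock: 10.48
tool_pos: [0.4604, -0.0128, 0.1031]
orientation: [-0.0, 0.705, 0.709, -0.0]
force: [-0.1, 0.5, 0.2]
finger_gap: 0.763
finger_force: 0.0
clock: 11.1
tool_pos: [0.4612, -0.0127, 0.1042]
orientation: [0.001, 0.705, 0.709, 0.001]
force: [-0.2, -0.8, 4.7]
finger_gap: 0.453
finger_force: 59.8
clock: 11.72
tool_pos: [0.5415, 0.0182, 0.1547]
orientation: [0.0, 0.705, 0.709, 0.001]
force: [0.3, 0.4, -2.7]
finger_gap: 0.453
finger_force: 61.1
clock 11.725 pos [0.5415 0.0182 0.1547] gap 0.45289144285965394 ff 61.05696201324463 F [ 0.3  0.4 -2.7]
mm [ 40.2 111.7  36.8] yaw_to_x 0.3 zax [ 0.001  0.    -1.   ]
```

```bash
python3 -m pendant '[{"tx":13,"ty":35,"tz":0,"yaw":0},{"tx":26,"ty":72,"tz":0,"yaw":0},{"tx":37,"ty":102,"tz":0,"yaw":0},{"tx":40,"ty":112,"tz":0,"yaw":0},{"tx":40,"ty":112,"tz":0,"yaw":0}]'
python3 -m pendant '[{"tx":0,"ty":0,"tz":0,"yaw":0},{"tx":0,"ty":0,"tz":10,"yaw":0},{"tx":0,"ty":0,"tz":20,"yaw":0},{"tx":0,"ty":0,"tz":28,"yaw":0},{"tx":0,"ty":0,"tz":30,"yaw":0}]'
python3 d.py .6535 .059 .1185
```

```text
clock: 12.35
tool_pos: [0.6519, 0.0581, 0.1534]
orientation: [0.0, 0.705, 0.709, -0.0]
force: [-0.3, 0.5, -3.0]
finger_gap: 0.453
finger_force: 61.3
clock: 12.98
tool_pos: [0.6518, 0.0582, 0.1224]
orientation: [-0.0, 0.705, 0.709, -0.001]
force: [0.5, 0.2, -2.4]
finger_gap: 0.46
finger_force: 61.4
clock 12.975 pos [0.6518 0.0582 0.1224] gap 0.4595461749390131 ff 61.39423370361328 F [ 0.5  0.2 -2.4]
mm [0.8 1.7 3.9] yaw_to_x 0.29 zax [-0.001 -0.    -1.   ]
```

```bash
python3 -m pendant '[{"tx":1,"ty":1,"tz":0,"yaw":0},{"tx":1,"ty":1,"tz":2,"yaw":0},{"tx":1,"ty":1,"tz":3,"yaw":0},{"tx":1,"ty":1,"tz":3,"yaw":0},{"tx":1,"ty":1,"tz":3,"yaw":0}]'
```

```text
clock: 13.6
tool_pos: [0.6532, 0.0593, 0.1204]
orientation: [0.0, 0.705, 0.709, 0.0]
force: [-0.3, 0.3, -2.9]
finger_gap: 0.454
finger_force: 61.4
```

```bash
python3 -m pendant '[{"tx":0,"ty":0,"tz":1,"yaw":0},{"tx":0,"ty":0,"tz":2,"yaw":0},{"tx":0,"ty":0,"tz":2,"yaw":0},{"tx":0,"ty":0,"tz":2,"yaw":0},{"tx":0,"ty":0,"tz":2,"yaw":0}]'
```

```text
clock: 14.22
tool_pos: [0.6536, 0.0592, 0.1192]
orientation: [0.0, 0.705, 0.709, 0.0]
force: [-1.2, 0.2, 8.3]
finger_gap: 0.453
finger_force: 62.3
```

Contact. I'll release, rise and head for teal; the tip must clear 0.167 m.

```bash
python3 -m pendant '[{"tx":0,"ty":0,"tz":0,"yaw":0},{"tx":0,"ty":0,"tz":0,"yaw":0},{"tx":0,"ty":0,"tz":0,"yaw":0},{"tx":0,"ty":0,"tz":0,"yaw":0},{"tx":0,"ty":0,"tz":0,"yaw":0}]' 65
python3 -m pendant '[{"tx":0,"ty":0,"tz":-15,"yaw":0},{"tx":0,"ty":0,"tz":-35,"yaw":0},{"tx":0,"ty":0,"tz":-60,"yaw":0},{"tx":0,"ty":0,"tz":-80,"yaw":0},{"tx":0,"ty":0,"tz":-85,"yaw":0}]'
python3 -m pendant '[{"tx":-25,"ty":-25,"tz":0,"yaw":0},{"tx":-64,"ty":-64,"tz":0,"yaw":0},{"tx":-103,"ty":-103,"tz":0,"yaw":0},{"tx":-142,"ty":-142,"tz":0,"yaw":0},{"tx":-175,"ty":-175,"tz":0,"yaw":0}]'
python3 d.py .4507 -.1403 .13
python3 - <<'E'
from h import *
for n in("side","top"):
  p=env.snapshot(n);c=cloud(p);save(p,n+"3.png")
  for o in["white_bottle","teal_bottle"]:
    t=env.trace(p,o)[0];q=c[t["pixels"]&(p["depth"]>0)];z=np.percentile(q[:,2],98);w=q[q[:,2]>z-.006]
    print(n,o,round(t["confidence"],2),z.round(3),((w.min(0)+w.max(0))/2).round(4)[:2],w.mean(0).round(4),np.ptp(w,0).round(3))
E
```

```text
clock: 14.85
tool_pos: [0.6532, 0.0593, 0.1183]
orientation: [0.0, 0.705, 0.709, -0.0]
force: [0.0, -0.3, -1.4]
finger_gap: 0.759
finger_force: 0.0
clock: 15.48
tool_pos: [0.6538, 0.0593, 0.2053]
orientation: [0.001, 0.705, 0.709, 0.001]
force: [-1.0, 0.6, -0.8]
finger_gap: 0.758
finger_force: 0.0
clock: 16.1
tool_pos: [0.4773, -0.1179, 0.2031]
orientation: [-0.0, 0.705, 0.709, -0.0]
force: [0.8, -1.0, 0.5]
finger_gap: 0.758
finger_force: 0.0
clock 16.1 pos [ 0.4773 -0.1179  0.2031] gap 0.7581695540336683 ff 0.0 F [ 0.8 -1.   0.5]
mm [-22.3 -26.7  73.1] yaw_to_x 0.26 zax [-0.  0. -1.]
side white_bottle 0.92 0.13 [ 0.5879 -0.0429] [ 0.6169 -0.0092  0.1552] [0.155 0.173 0.1  ]
side teal_bottle 0.84 0.165 [ 0.451  -0.1399] [ 0.4506 -0.1427  0.1636] [0.039 0.039 0.007]
top white_bottle 0.88 0.156 [0.6521 0.06  ] [0.6521 0.0598 0.1541] [0.037 0.038 0.008]Traceback (most recent call last):
  File "<stdin>", line 5, in <module>
IndexError: list index out of range
```

View pics/side3.png

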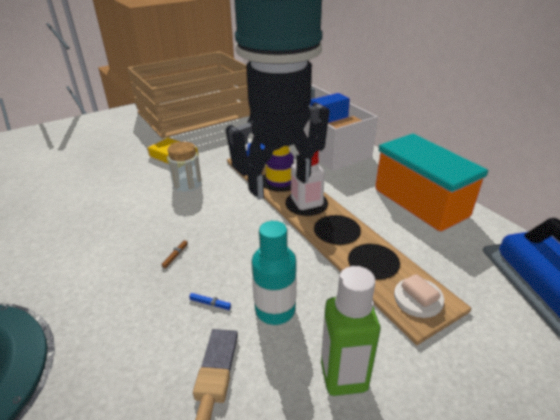

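White stands upright on mat 2 at (308,190), cap reading (0.652, 0.060). Teal is still at (274,275).

```bash
python3 -m pendant '[{"tx":-13,"ty":-15,"tz":0,"yaw":0},{"tx":-24,"ty":-27,"tz":0,"yaw":0},{"tx":-24,"ty":-27,"tz":0,"yaw":0},{"tx":-24,"ty":-27,"tz":20,"yaw":0},{"tx":-24,"ty":-27,"tz":30,"yaw":0}]'
python3 d.py .4507 -.1403 .128
```

```text
clock: 17.02
tool_pos: [0.4521, -0.1405, 0.1726]
orientation: [-0.0, 0.705, 0.709, -0.0]
force: [-0.5, -0.3, 0.6]
finger_gap: 0.761
finger_force: 0.0
clock 17.025 pos [ 0.4521 -0.1405  0.1726] gap 0.7608842465702064 ff 0.0 F [-0.5 -0.3  0.6]
mm [ 0.2 -1.3 44.6] yaw_to_x 0.31 zax [-0.001  0.    -1.   ]
```

```bash
python3 -m pendant '[{"tx":0,"ty":-1,"tz":15,"yaw":0},{"tx":0,"ty":-1,"tz":30,"yaw":0},{"tx":0,"ty":-1,"tz":41,"yaw":0},{"tx":0,"ty":-1,"tz":43,"yaw":0},{"tx":0,"ty":-1,"tz":43,"yaw":0}]'
python3 -m pendant '[{"tx":0,"ty":0,"tz":0,"yaw":0},{"tx":0,"ty":0,"tz":0,"yaw":0},{"tx":0,"ty":0,"tz":0,"yaw":0},{"tx":0,"ty":0,"tz":0,"yaw":0},{"tx":0,"ty":0,"tz":0,"yaw":0}]' 30 60
python3 -m pendant '[{"tx":0,"ty":0,"tz":-8,"yaw":0},{"tx":0,"ty":0,"tz":-25,"yaw":0},{"tx":9,"ty":20,"tz":-45,"yaw":0},{"tx":23,"ty":50,"tz":-50,"yaw":0},{"tx":37,"ty":80,"tz":-50,"yaw":0}]'
python3 d.py .6515 -.046 .143
```

```text
clock: 17.65
tool_pos: [0.4513, -0.1409, 0.1304]
orientation: [0.0, 0.705, 0.709, -0.0]
force: [-1.0, -0.1, 0.4]
finger_gap: 0.765
finger_force: 0.0
clock: 18.27
tool_pos: [0.4516, -0.1408, 0.131]
orientation: [0.0, 0.705, 0.709, 0.0]
force: [-1.1, 0.7, 7.4]
finger_gap: 0.453
finger_force: 59.8
clock: 18.9
tool_pos: [0.532, -0.1028, 0.1813]
orientation: [0.0, 0.705, 0.709, 0.0]
force: [0.3, -0.5, -4.0]
finger_gap: 0.448
finger_force: 61.3
clock 18.9 pos [ 0.532  -0.1028  0.1813] gap 0.4476229254001913 ff 61.336036920547485 F [ 0.3 -0.5 -4. ]
mm [ 56.2 119.7  38.5] yaw_to_x 0.29 zax [ 0.001  0.    -1.   ]
```

Contact should come at a TCP height of about 0.146, so I'll stop near 0.150 first.

```bash
python3 -m pendant '[{"tx":16,"ty":35,"tz":0,"yaw":0},{"tx":34,"ty":73,"tz":0,"yaw":0},{"tx":51,"ty":108,"tz":0,"yaw":0},{"tx":56,"ty":120,"tz":0,"yaw":0},{"tx":56,"ty":120,"tz":0,"yaw":0}]'
python3 -m pendant '[{"tx":0,"ty":0,"tz":0,"yaw":0},{"tx":0,"ty":0,"tz":10,"yaw":0},{"tx":0,"ty":0,"tz":20,"yaw":0},{"tx":0,"ty":0,"tz":28,"yaw":0},{"tx":0,"ty":0,"tz":30,"yaw":0}]'
python3 d.py .6515 -.046 .146
```

```text
clock: 19.52
tool_pos: [0.6507, -0.0466, 0.1801]
orientation: [-0.0, 0.705, 0.709, -0.0]
force: [0.0, -0.3, -4.5]
finger_gap: 0.453
finger_force: 61.7
clock: 20.15
tool_pos: [0.6503, -0.0467, 0.1495]
orientation: [-0.0, 0.705, 0.709, -0.0]
force: [-0.6, 0.4, -3.8]
finger_gap: 0.452
finger_force: 61.9
clock 20.15 pos [ 0.6503 -0.0467  0.1495] gap 0.45206478821132395 ff 61.8561065196991 F [-0.6  0.4 -3.8]
mm [0.7 1.2 3.5] yaw_to_x 0.3 zax [-0.001 -0.    -1.   ]
```

```bash
python3 -m pendant '[{"tx":1,"ty":1,"tz":0,"yaw":0},{"tx":1,"ty":1,"tz":2,"yaw":0},{"tx":1,"ty":1,"tz":3,"yaw":0},{"tx":1,"ty":1,"tz":3,"yaw":0},{"tx":1,"ty":1,"tz":3,"yaw":0}]'
```

```text
clock: 20.78
tool_pos: [0.6517, -0.0458, 0.1474]
orientation: [0.0, 0.705, 0.709, -0.0]
force: [0.2, -0.3, -3.5]
finger_gap: 0.448
finger_force: 61.9
```

```bash
python3 -m pendant '[{"tx":0,"ty":0,"tz":1,"yaw":0},{"tx":0,"ty":0,"tz":2,"yaw":0},{"tx":0,"ty":0,"tz":2,"yaw":0},{"tx":0,"ty":0,"tz":2,"yaw":0},{"tx":0,"ty":0,"tz":2,"yaw":0}]'
```

```text
clock: 21.4
tool_pos: [0.6519, -0.0457, 0.146]
orientation: [0.0, 0.705, 0.709, 0.0]
force: [-2.6, 1.4, 6.1]
finger_gap: 0.452
finger_force: 63.0
```

```bash
python3 -m pendant '[{"tx":0,"ty":0,"tz":0,"yaw":0},{"tx":0,"ty":0,"tz":0,"yaw":0},{"tx":0,"ty":0,"tz":0,"yaw":0},{"tx":0,"ty":0,"tz":0,"yaw":0},{"tx":0,"ty":0,"tz":0,"yaw":0}]' 65
python3 -m pendant '[{"tx":0,"ty":0,"tz":-15,"yaw":0},{"tx":0,"ty":0,"tz":-35,"yaw":0},{"tx":0,"ty":0,"tz":-60,"yaw":0},{"tx":0,"ty":0,"tz":-80,"yaw":0},{"tx":0,"ty":0,"tz":-85,"yaw":0}]'
python3 -m pendant '[{"tx":-30,"ty":-23,"tz":0,"yaw":0},{"tx":-70,"ty":-53,"tz":0,"yaw":0},{"tx":-112,"ty":-85,"tz":0,"yaw":0},{"tx":-154,"ty":-117,"tz":0,"yaw":0},{"tx":-190,"ty":-144,"tz":0,"yaw":0}]'
python3 d.py .466 -.2907 .155
python3 - <<'E'
from h import *
for n in("side","top"):
  p=env.snapshot(n);c=cloud(p);save(p,n+"4.png")
  for o in["teal_bottle","green_bottle"]:
   for t in env.trace(p,o)[:1]:
    q=c[t["pixels"]&(p["depth"]>0)];z=np.percentile(q[:,2],98);w=q[q[:,2]>z-.006]
    print(n,o,round(t["confidence"],2),z.round(3),((w.min(0)+w.max(0))/2).round(4)[:2],w.mean(0).round(4),np.ptp(w,0).round(3))
E
```

```text
clock: 22.02
tool_pos: [0.6517, -0.0457, 0.1453]
orientation: [0.0, 0.705, 0.709, -0.0]
force: [-0.1, 0.5, 0.0]
finger_gap: 0.763
finger_force: 0.0
clock: 22.65
tool_pos: [0.6523, -0.0458, 0.2323]
orientation: [0.001, 0.705, 0.709, 0.001]
force: [-0.0, 0.2, -0.1]
finger_gap: 0.758
finger_force: 0.0
clock: 23.28
tool_pos: [0.5071, -0.2378, 0.2302]
orientation: [-0.0, 0.706, 0.709, -0.0]
force: [0.9, -0.1, 0.2]
finger_gap: 0.76
finger_force: 0.0
clock 23.275 pos [ 0.5071 -0.2378  0.2302] gap 0.7600468889773028 ff 0.0 F [ 0.9 -0.1  0.2]
mm [-52.7 -41.4  75.2] yaw_to_x 0.26 zax [-0.  0. -1.]
side teal_bottle 0.78 0.173 [ 0.5582 -0.1551] [ 0.6061 -0.1007  0.1975] [0.182 0.198 0.129]
side green_bottle 0.89 0.19 [ 0.4665 -0.2921] [ 0.4647 -0.2939  0.1888] [0.038 0.039 0.007]
top teal_bottle 0.9 0.181 [ 0.6504 -0.0437] [ 0.6502 -0.0433  0.1789] [0.037 0.039 0.008]
```

View pics/side4.png

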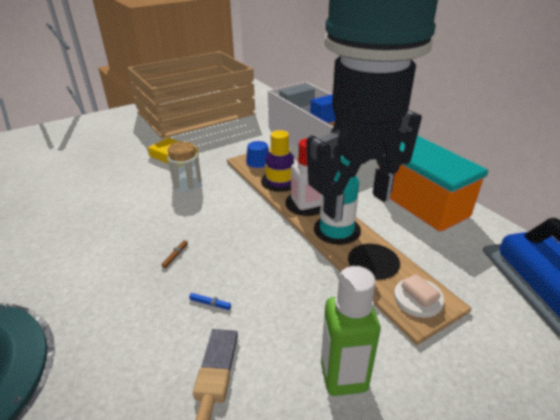

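Teal stands on mat 3 at (338,215), and green is still at (350,330).

```bash
python3 -m pendant '[{"tx":-27,"ty":-21,"tz":0,"yaw":0},{"tx":-54,"ty":-42,"tz":0,"yaw":0},{"tx":-54,"ty":-42,"tz":0,"yaw":0},{"tx":-54,"ty":-42,"tz":15,"yaw":0},{"tx":-54,"ty":-42,"tz":30,"yaw":0}]'
python3 d.py .466 -.291 .155
```

```text
clock: 24.2
tool_pos: [0.4676, -0.2894, 0.1988]
orientation: [-0.0, 0.705, 0.71, -0.0]
force: [-0.4, -0.4, -0.4]
finger_gap: 0.769
finger_force: 0.0
clock 24.2 pos [ 0.4676 -0.2894  0.1988] gap 0.7685249155779409 ff 0.0 F [-0.4 -0.4 -0.4]
mm [-1.6 -1.6 43.8] yaw_to_x 0.41 zax [-0.001  0.    -1.   ]
```

```bash
python3 -m pendant '[{"tx":-1,"ty":-1,"tz":15,"yaw":0},{"tx":-1,"ty":-1,"tz":30,"yaw":0},{"tx":-1,"ty":-1,"tz":41,"yaw":0},{"tx":-1,"ty":-1,"tz":42,"yaw":0},{"tx":-1,"ty":-1,"tz":42,"yaw":0}]'
python3 -m pendant '[{"tx":0,"ty":0,"tz":0,"yaw":0},{"tx":0,"ty":0,"tz":0,"yaw":0},{"tx":0,"ty":0,"tz":0,"yaw":0},{"tx":0,"ty":0,"tz":0,"yaw":0},{"tx":0,"ty":0,"tz":0,"yaw":0}]' 30 60
python3 -m pendant '[{"tx":0,"ty":0,"tz":-8,"yaw":0},{"tx":0,"ty":0,"tz":-25,"yaw":0},{"tx":14,"ty":18,"tz":-45,"yaw":0},{"tx":34,"ty":45,"tz":-50,"yaw":0},{"tx":55,"ty":72,"tz":-50,"yaw":0}]'
python3 d.py .650 -.150 .172
```

```text
clock: 24.82
tool_pos: [0.4662, -0.2919, 0.1586]
orientation: [0.0, 0.705, 0.709, 0.0]
force: [0.5, 0.2, 0.4]
finger_gap: 0.761
finger_force: 0.0
clock: 25.45
tool_pos: [0.4664, -0.2918, 0.159]
orientation: [0.001, 0.705, 0.709, 0.0]
force: [-0.2, 0.6, 5.1]
finger_gap: 0.452
finger_force: 60.2
clock: 26.08
tool_pos: [0.5387, -0.2359, 0.2101]
orientation: [0.001, 0.705, 0.709, 0.0]
force: [0.5, 0.2, -4.3]
finger_gap: 0.454
finger_force: 61.3
clock 26.075 pos [ 0.5387 -0.2359  0.2101] gap 0.4535874569115437 ff 61.349873542785645 F [ 0.5  0.2 -4.3]
mm [ 85.4 111.6  38.3] yaw_to_x 0.28 zax [ 0.002 -0.    -1.   ]
```

```bash
python3 -m pendant '[{"tx":24,"ty":32,"tz":0,"yaw":0},{"tx":51,"ty":67,"tz":0,"yaw":0},{"tx":76,"ty":100,"tz":0,"yaw":0},{"tx":85,"ty":112,"tz":0,"yaw":0},{"tx":85,"ty":112,"tz":0,"yaw":0}]'
python3 -m pendant '[{"tx":0,"ty":0,"tz":0,"yaw":0},{"tx":0,"ty":0,"tz":10,"yaw":0},{"tx":0,"ty":0,"tz":20,"yaw":0},{"tx":0,"ty":0,"tz":28,"yaw":0},{"tx":0,"ty":0,"tz":30,"yaw":0}]'
python3 d.py .650 -.151 .174
```

```text
clock: 26.7
tool_pos: [0.6495, -0.1503, 0.2087]
orientation: [0.0, 0.705, 0.709, -0.0]
force: [-0.7, -0.2, -3.8]
finger_gap: 0.45
finger_force: 61.6
clock: 27.32
tool_pos: [0.6489, -0.1507, 0.1775]
orientation: [-0.0, 0.705, 0.709, -0.0]
force: [-0.4, 0.3, -3.2]
finger_gap: 0.455
finger_force: 61.7
clock 27.325 pos [ 0.6489 -0.1507  0.1775] gap 0.4550615122562276 ff 61.74970865249634 F [-0.4  0.3 -3.2]
mm [-0.3  1.1  3.5] yaw_to_x 0.29 zax [-0.001  0.    -1.   ]
```

```bash
python3 -m pendant '[{"tx":0,"ty":1,"tz":0,"yaw":0},{"tx":0,"ty":1,"tz":2,"yaw":0},{"tx":0,"ty":1,"tz":3,"yaw":0},{"tx":0,"ty":1,"tz":3,"yaw":0},{"tx":0,"ty":1,"tz":3,"yaw":0}]'
```

```text
clock: 27.95
tool_pos: [0.6503, -0.1507, 0.1754]
orientation: [0.0, 0.705, 0.709, 0.0]
force: [1.0, 0.7, -5.4]
finger_gap: 0.451
finger_force: 61.7
```

```bash
python3 -m pendant '[{"tx":0,"ty":0,"tz":1,"yaw":0},{"tx":0,"ty":0,"tz":2,"yaw":0},{"tx":0,"ty":0,"tz":2,"yaw":0},{"tx":0,"ty":0,"tz":2,"yaw":0},{"tx":0,"ty":0,"tz":2,"yaw":0}]'
```

```text
clock: 28.58
tool_pos: [0.6506, -0.1508, 0.1741]
orientation: [0.0, 0.705, 0.709, 0.0]
force: [-1.6, 1.2, 4.8]
finger_gap: 0.453
finger_force: 62.6
```

Contact. I'll release, rise and back away to clear the view.

```bash
python3 -m pendant '[{"tx":0,"ty":0,"tz":0,"yaw":0},{"tx":0,"ty":0,"tz":0,"yaw":0},{"tx":0,"ty":0,"tz":0,"yaw":0},{"tx":0,"ty":0,"tz":0,"yaw":0},{"tx":0,"ty":0,"tz":0,"yaw":0}]' 65
python3 -m pendant '[{"tx":0,"ty":0,"tz":-15,"yaw":0},{"tx":0,"ty":0,"tz":-35,"yaw":0},{"tx":0,"ty":0,"tz":-60,"yaw":0},{"tx":0,"ty":0,"tz":-80,"yaw":0},{"tx":0,"ty":0,"tz":-90,"yaw":0}]'
python3 -m pendant '[{"tx":-20,"ty":-40,"tz":0,"yaw":0},{"tx":-45,"ty":-80,"tz":0,"yaw":0},{"tx":-70,"ty":-125,"tz":0,"yaw":0},{"tx":-95,"ty":-170,"tz":0,"yaw":0},{"tx":-120,"ty":-210,"tz":0,"yaw":0}]'
python3 -m pendant '[{"tx":-20,"ty":-10,"tz":0,"yaw":0},{"tx":-40,"ty":-20,"tz":0,"yaw":0},{"tx":-60,"ty":-30,"tz":0,"yaw":0},{"tx":-60,"ty":-30,"tz":0,"yaw":0},{"tx":-60,"ty":-30,"tz":0,"yaw":0}]'
python3 - <<'E'
from h import *
for n in("side","top"):
  p=env.snapshot(n);c=cloud(p);save(p,n+"5.png")
p_=p
for o in["purple_bottle","white_bottle","teal_bottle","green_bottle","peg_jar"]:
   for t in env.trace(p,o)[:1]:
    q=c[t["pixels"]&(p["depth"]>0)];z=np.percentile(q[:,2],98);w=q[q[:,2]>z-.006]
    print(o,round(t["confidence"],2),z.round(3),((w.min(0)+w.max(0))/2).round(4)[:2])
E
```

```text
clock: 29.2
tool_pos: [0.6503, -0.1507, 0.1733]
orientation: [0.0, 0.705, 0.709, -0.0]
force: [-0.9, -0.1, -0.2]
finger_gap: 0.764
finger_force: 0.0
clock: 29.82
tool_pos: [0.6506, -0.1509, 0.2652]
orientation: [0.001, 0.705, 0.709, 0.001]
force: [1.0, 1.1, 0.2]
finger_gap: 0.757
finger_force: 0.0
clock: 30.45
tool_pos: [0.4391, -0.2724, 0.2634]
orientation: [-0.0, 0.705, 0.709, 0.0]
force: [-0.3, -0.1, -0.3]
finger_gap: 0.762
finger_force: 0.0
clock: 31.08
tool_pos: [0.4115, -0.3314, 0.2632]
orientation: [-0.0, 0.705, 0.709, 0.0]
force: [-0.9, -0.2, -0.3]
finger_gap: 0.762
finger_force: 0.0
purple_bottle 0.84 0.131 [0.6527 0.1654]
white_bottle 0.75 0.156 [0.6531 0.0601]
teal_bottle 0.65 0.181 [ 0.6503 -0.0437]
green_bottle 0.85 0.206 [ 0.65   -0.1493]
peg_jar 0.57 0.097 [0.4775 0.2891]
```

View pics/side5.png

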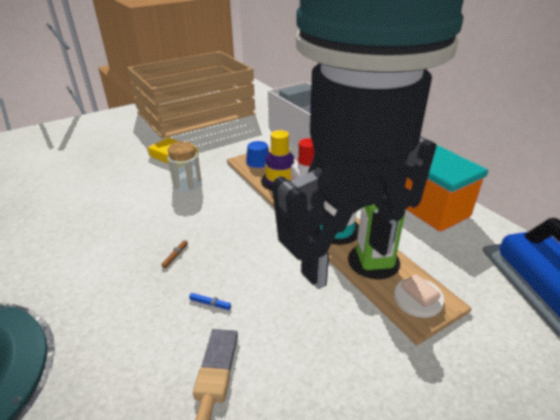

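View pics/top5.png

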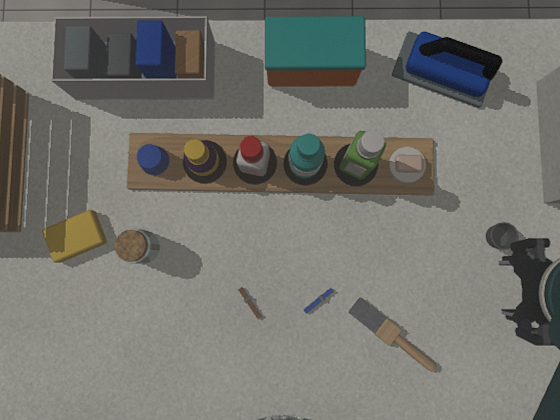

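The top view shows all four bottles upright on their mats, running from the cup: purple (200,155), white (252,155), teal (305,158) and green (362,153). The jar is unmoved at (133,246), and the gripper is clear of everything.

```bash
python3 -c "
from bench import env
print(env.finish_job())"
```

```text
the job is handed in; nothing more can be done
None
```

The four bottles stand upright on the mats, from the blue cup: purple, white, teal, green, each centred to within about 3 mm by camera; the peg jar is where it was, and the job was handed in at about 31 s (no verdict was returned).

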